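# Hold an angle gauge on a sawn stool leg at the marked angle, in a tea house

### The job

Press the round call button on the table fully down and let it spring back up, to call the joiner over with his pencil. Then take the angle gauge by its wooden grip, set the middle of its base squarely across the sawn ridge of the stool leg in the vice, and rock it there, keeping it upright, until its swinging pointer settles on the mark tab. Finish while still holding it like that, motionless, resting on the ridge with the pointer on the mark, so that the joiner can scribe along its base; do not knock the other things about.

Things in the scene. Friction and masses are not known exactly. Their poses are not given: they have to be found in the camera images.
- call (a joint): the call button's travel: 0 up, 0.006 m fully down; spring, about 1.5 N to start and 5 N at the bottom
- call_top (a point): centre of the top face of the call button: a 34 mm grey round cap in a flat white round housing 50 mm across and 12 mm high, at the robot's right; the cap's top is 22 mm above the table when up; press straight down
- gauge_grip (a point): centre of the wooden grip on top of the angle gauge, the place to hold it: a block 24 mm thick along x (the way for the fingers to close), 40 mm wide along y, 46 mm tall along z, 23 mm of it above and below this point. Axes are the gauge's: x out of the dial face (away from the robot), y along the base, z up
- gauge_base (a point): middle of the flat underside of the gauge's base, 151 mm straight below gauge_grip along the gauge's own z (axes as gauge_grip)
- needle (a joint): angle of the swinging pointer, rad: a dark weighted needle with a round bob, hung from a pivot 108 mm above the underside, in front of the white dial; it hangs plumb once its swing has died away (about 1 s). 0 with the gauge level, positive with the tip towards the gauge's +y. Turning the gauge by t about its +x makes it read -t
- mark (a joint): angle of the mark tab, a 9 mm wide brass tab that slides on the scale arc and stays where it has been set, rad, same zero and sign as the needle. The pointer is on the mark when both angles agree
- needle_tip (a point): tip of the needle, 74 mm from its pivot
- mark_tab (a point): the middle of the mark tab at the same 74 mm radius: the tip lies here when the pointer is on the mark
- leg: the stool leg stub, 60 mm (y) by 46 mm (x), upright and rigid in the green table vice, its jaws up to 58 mm high; axes: x along the ridge, y across it, z up; origin on the table surface below the leg's middle. The vice stands on a base plate 150 (x) by 105 mm, its screw and handle stick out to 112 mm on the +x side
- ridge (a point): the top of the sawn ridge on the leg: a hump of 10 mm radius running along the leg's x, 46 mm long, 115 mm above the table; the wood falls away at about 30 degrees on both sides, so that a base tilted up to 0.4 rad touches only the hump (axes as leg)
- gauge: the whole angle gauge, axes as gauge_grip, origin at the middle of its underside: aluminium base 150 (y) x 40 (x) x 14 mm, on it an open dark frame 108 mm wide, 24 mm thick, up to 128 mm high, with a white dial and scale ticks every 5 degrees, then the grip up to 174 mm. About 0.4 kg. It starts standing on the offcut
- offcut: the dark stool-rail offcut on which the gauge stands at the start, 60 (x) by 190 (y) by 36 mm high, loose; origin under its middle
- teacup: bystander: teacup, 50 mm across, 55 mm high
- glue: bystander: white glue bottle, 48 mm across, 135 mm high
- screwdriver: bystander: screwdriver lying, 200 mm long
- tape: bystander: tape measure, 66 x 62 x 30 mm
- legend: bystander: block sawn off the leg, 46 x 60 x 52 mm high
- pencil: bystander: pencil lying, 180 mm long
- saw: bystander: small back saw lying, 320 mm long
Not all that is in view belongs to the job. Of the things that look like the part that bears call, take the one that is farthest to the robot's left at the start.

How it is judged:
By the outcome, as a careful person would: the job done as asked, in the order asked, and still so for the second after the job is handed in, while the arm keeps its last pose, push and grip.
It also fails if it takes over 54 s, if anything falls off the work surface, if the arm or the gripper's body presses on something with over 40 N, if the wrist force passes 120 N, or if a joint passes its speed limit or range.

### The arm

A 6-joint arm with a two-finger parallel gripper is mounted at the origin on the work surface. World frame = base frame: x ahead of the robot, y to its left, z up, the work surface at z = 0. Lengths are in m, angles in rad, forces in N, time in s.
With the tool pointing down it reaches from about 0.325 to 0.85 m from the base axis. Payload 4.4 kg.
Tool frame: the origin (TCP) lies where the fingers leave the gripper's body, on its centre line; the fingertips stand 97 mm ahead of it and the grasp point (between the pads) lies 78 mm ahead of it; z points along the fingers, y is the direction in which the jaws open and shut (so a half turn about z gives the same grasp; the last joint's range is limited). The gripper opens to 94 mm and grips with 3 to 60 N. Pads are 16 mm wide; open, the fingers measure 119 mm over their backs; the gripper's body (75 mm by 177 mm) begins 78 mm behind the grasp point.
Start: joints at [-1.373, 0.207, 1.542, -0, 1.393, -0.15], TCP at [0.196, -0.541, 0.303] pointing down, gripper open.
Joint ranges: [-2.73, 2.73], [-0.86, 2.22], [0.23, 2.46], [-1.11, 4.25], [0.08, 2.63], [-2.82, 2.82]. Speed limits (rad/s): [2.79, 2.79, 3.14, 3.14, 3.14, 3.14].

### API

Orientations are given as a unit quaternion [x, y, z, w].
In Python, from rig import monitor, eyes, bot, spotter gives the robot as it stands. The module is installed in compiled form; this text tells all that it offers.
- The arm moves only by the tool send_rows, never from a script. Its argument "series" is a list of rows, each a list of 3 entries, a list of its own where there are three numbers: the shift along the tool's x, y, z in mm, then the turn about the tool's z in rad, then the closure, from -1 (fully open) to 1 (shut). A call has 1 to 10 rows; each row shifts and turns the commanded pose from where the row before left it, along the tool's axes as they then stand; what a row does not reach is not made up. A row lasts 1/10 s, in which the tool goes at most 50 mm and 8.59 degrees, less where a joint would pass 70% of its speed; a pose out of reach is approached as far as the arm can. A call with a gripper value outside its range is refused whole. The fingers move at their own pace and stop on an object; "newtons" is the grip in N (left out, the last holds). Time passes only in rows, so rows that do not move let the fingers close. It gives the time, the measured TCP pose, the force and the opening at its end, in the units of the state.
- monitor.state(): the state, without advancing time (a new reading comes with each control period).
- eyes.camera(name): name is "side" or "top" or "wrist"; returns the picture (384x512x3 uint8, red, green, blue); there is no depth.
- eyes.calibration(name): a dict with "camera_matrix" (3x3 intrinsics, pixels), "cam_to_world" (4x4, takes a point from camera to world coordinates). Camera axes: x right, y up, looking along -z (the intrinsics and any distortion apply to the point x, -y, -z); pixel columns grow to the right and rows downward; lengths in m; the calibration is good to about 2 mm. A picture is of the moment at which its call begins: read the wrist's pose just before it. calibration takes no time and is no camera call; for the wrist camera it gives the pose at the moment of the call.
- bot.sign_off(): hands the job in, once; it reports no verdict.
Trained networks look in the newest picture that a camera, given by its name, has taken for a name from the list of things; names that differ only in an ending like _2 or _b are one class to them, and where a whole thing is asked for, a point or a joint stands for the part that bears it (a point fixed in the world has none). Each returns a list of dicts, best first, with "p" (0 to 1); they miss things now and then, are a little off and sometimes report something else, mostly with a low value. They report only what shows in the picture. A call takes as long as a camera call. They do not tell look-alikes from the thing itself.
- spotter.recognise(camera, name): "centre" ([x, y, z] in m, in the coordinates of the camera as it stood for that picture, good to about 4 mm: the middle of the surface that is visible of it).
- spotter.tip_of(camera, name): "centre" ([x, y, z] in m, in the coordinates of the camera as it stood for that picture, good to about 4 mm: a listed point, or the origin of a listed thing).
The state is a dict: "time": time; "qpos": joint angles; "qd": joint speeds; "joint_torque": joint torques, N m; "tool_pos": TCP position; "tcp_rot": TCP orientation; "force": force on the tool from outside, world axes, zero at the start; "wrist_torque": the same for the moment, N m; "opening": opening from 0.0 (shut) to 1.0 (fully open).
Only numpy, scipy, OpenCV 4.12 (cv2) and the standard library are available. Lean on these libraries where they do the work, as an engineer would, in place of code of your own. Each camera call takes 0.05 s, during which the arm holds its last target. There are 200 camera calls.

## Working session

There is one attempt and no reset: what is moved stays moved. The work goes in short steps, Python scripts to look and compute and a tool call to move; the robot and the scene stay as the last step left them, time stands still between calls to the robot, and variables do not carry over. Pictures are saved under pics/ and viewed, about 8 in all and at most 12, crops included, and the job is handed in when it is done.

Besides the shell and the picture viewer there is one more tool, called after "Call:" as name(argument=value, ...), one argument or row to a line, values as JSON. send_rows: Moves the arm, as the interface text tells. Its arguments: {"type":"object","properties":{"series":{"type":"array"},"newtons":{"type":"number"}},"required":["series"]}

```bash
mkdir -p pics
cat > h.py <<'E'
from rig import monitor, eyes, bot, spotter
import numpy as np, cv2
from scipy.spatial.transform import Rotation as R
def W(cam,c):
    T=np.array(eyes.calibration(cam)["cam_to_world"]); return T[:3,:3]@np.array(c)+T[:3,3]
def ask(cam,name,f='tip_of',n=4):
    return [(round(d['p'],2),np.round(W(cam,d['centre']),4)) for d in getattr(spotter,f)(cam,name)[:n]]
def save(im,fn): cv2.imwrite('pics/'+fn,cv2.cvtColor(im,cv2.COLOR_RGB2BGR))
def px(cam,p):
    C=eyes.calibration(cam);T=np.linalg.inv(np.array(C["cam_to_world"]));q=T[:3,:3]@np.array(p)+T[:3,3]
    u=np.array(C["camera_matrix"])@np.array([q[0],-q[1],-q[2]]);return np.round(u[:2]/u[2],1)
E
python3 - <<'E'
from h import *
s=monitor.state();print({k:np.round(v,3) for k,v in s.items()})
a=eyes.camera('top');b=eyes.camera('side');save(np.hstack([a,b])[:, :],'a.png')
im=cv2.resize(np.hstack([a,b]),(800,300));save(a,'top.png');save(b,'side.png')
for c in('top','side'):
  for n in('call_top','gauge_grip','gauge_base','ridge','leg','gauge','mark_tab','needle_tip','offcut','teacup','glue','legend'):
    r=ask(c,n);print(c,n,*[(p,v.tolist(),px(c,v).tolist()) for p,v in r if p>.2])
E
```

```text
{'time': np.float64(0.0), 'qpos': array([-1.374,  0.207,  1.543,  0.   ,  1.393, -0.15 ]), 'qd': array([ 0.002, -0.001,  0.001, -0.001, -0.001,  0.   ]), 'joint_torque': array([ 0.0000e+00, -3.7088e+01, -2.8141e+01,  7.0000e-02,  3.6000e-02,
       -0.0000e+00]), 'tool_pos': array([ 0.196, -0.54 ,  0.302]), 'tcp_rot': array([ 0.985,  0.173, -0.   , -0.001]), 'force': array([-0.25 , -0.371,  0.335]), 'wrist_torque': array([ 0.026, -0.003, -0.025]), 'opening': np.float64(1.001)}
top call_top (0.6, [0.2831, -0.5529, 0.0243], [389.1, 271.1]) (0.59, [0.4511, -0.3396, 0.0208], [324.6, 220.4]) (0.55, [0.2697, -0.4532, 0.019], [358.9, 274.9]) (0.52, [0.7441, 0.2912, 0.0029], [140.6, 134.6])
top gauge_grip (0.56, [0.5243, -0.0643, 0.1883], [242.6, 194.1])
top gauge_base (0.61, [0.5207, -0.0662, 0.0337], [243.6, 199.1])
top ridge (0.85, [0.5429, 0.2108, 0.1145], [156.5, 189.8])
top leg (0.54, [0.5401, 0.2006, -0.0011], [165.9, 193.7]) (0.52, [0.6837, -0.2531, -0.0021], [298.1, 153.1]) (0.29, [0.4516, -0.3412, 0.022], [325.2, 220.2])
top gauge (0.96, [0.5248, -0.0636, 0.0363], [242.9, 197.8])
t
[... 504 characters left out ...]
0.0221], [300.0, 279.1])
side gauge_grip (0.8, [0.5236, -0.0663, 0.1881], [257.4, 176.7]) (0.48, [0.7458, 0.2865, 0.002], [245.3, 173.0])
side gauge_base (0.79, [0.5309, -0.0631, 0.0356], [258.0, 219.5])
side ridge (0.9, [0.5433, 0.208, 0.115], [212.7, 166.6])
side leg (0.62, [0.542, 0.2061, 0.0002], [213.9, 195.7])
side gauge (0.66, [0.5253, -0.0628, 0.0337], [256.5, 220.5]) (0.65, [0.3711, 0.0436, 0.0008], [196.8, 231.0])
side mark_tab
side needle_tip
side offcut (0.52, [0.3693, 0.0444, 0.0025], [196.1, 230.6])
side teacup (0.8, [0.3689, 0.0468, 0.0026], [195.6, 230.3]) (0.35, [0.5425, 0.2081, 0.1146], [212.5, 166.8])
side glue
side legend (0.82, [0.7495, -0.1192, -0.0003], [319.0, 214.8])
```

View pics/top.png

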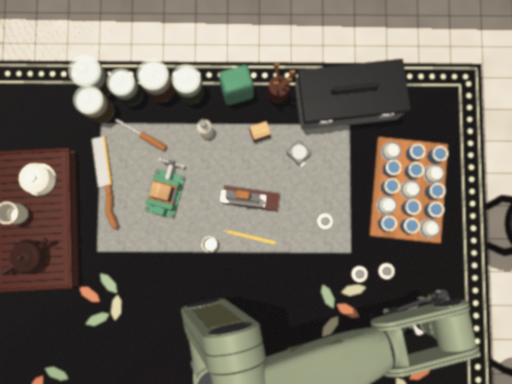

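View pics/side.png

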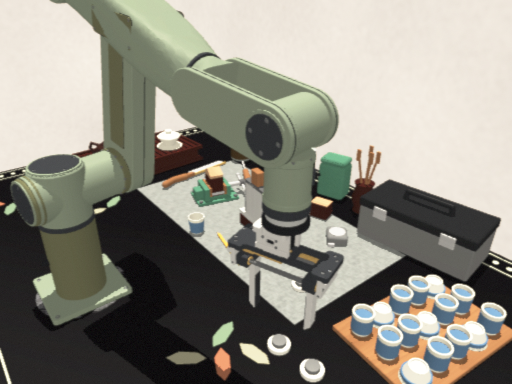

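The top view shows the gauge at (250,198), the vice at (165,190) and three call-button look-alikes: (325,220), (359,275) and (388,271). The first has the largest y (−0.34), so it is farthest to the robot's left. I'll confirm it in an enlarged crop, together with the gauge and the leg.

Run:
```python
from h import *
a=eyes.camera('top')
c=lambda x,y,w,h,W_,H_:cv2.resize(a[y:y+h,x:x+w],(W_,H_),interpolation=cv2.INTER_CUBIC)
save(np.vstack([np.hstack([c(135,150,75,75,400,300*4//3-100),c(215,165,75,75,400,300)]),c(300,200,120,45,800,300)]),'b.png')
C=eyes.calibration('wrist');print(np.round(C['cam_to_world'],3),C['camera_matrix'])
C=eyes.calibration('top');print(np.round(C['cam_to_world'],3))
```

```text
[[ 0.34   0.908  0.243  0.267]
 [-0.94   0.328  0.09  -0.515]
 [ 0.002 -0.259  0.966  0.385]
 [ 0.     0.     0.     1.   ]] [[280.11952007   0.         252.2229082 ]
 [  0.         280.11952007 196.28774107]
 [  0.           0.           1.        ]]
[[ 0.005  0.997 -0.082  0.403]
 [-1.     0.006  0.005 -0.081]
 [ 0.005  0.082  0.997  1.627]
 [ 0.     0.     0.     1.   ]]
```

View pics/b.png

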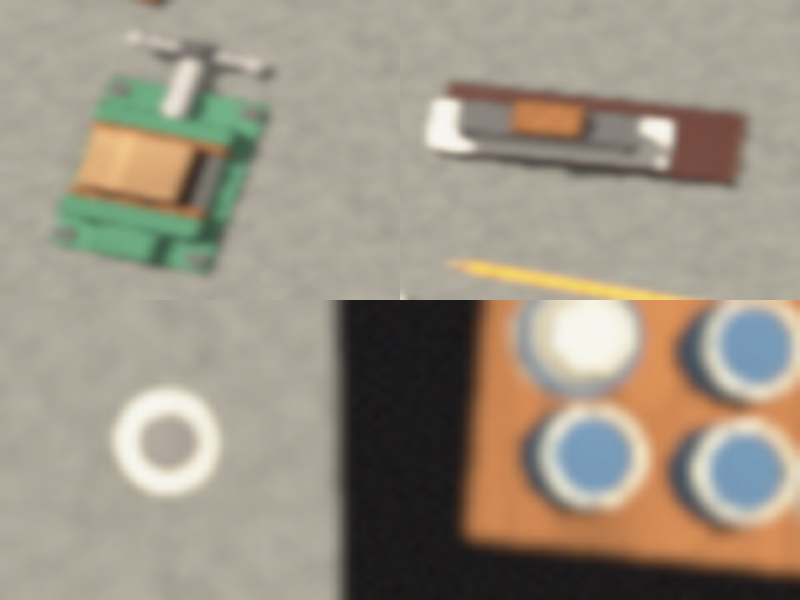

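Run:
```python
from h import *
C=eyes.calibration('side');print(np.round(C['cam_to_world'],3),C['camera_matrix'],monitor.state()['time'])
```

```text
[[ 0.785  0.281 -0.552 -0.184]
 [-0.619  0.37  -0.692 -0.943]
 [ 0.01   0.885  0.465  0.737]
 [ 0.     0.     0.     1.   ]] [[424.60891579   0.         254.88031914]
 [  0.         424.60891579 189.57354935]
 [  0.           0.           1.        ]] 1.35
```

Call:
send_rows(
  series=[
    [[44, -15, 15], 0, 1],
    [[44, -15, 15], 0, 1],
    [[44, -15, 15], 0, 1],
    [[44, -15, 15], 0, 1],
    [[44, -14, 15], 0, 1],
    [[44, -14, 15], 0, 1],
    [[43, -14, 10], 0, 1],
    [[0, 0, 0], 0, 1],
    [[0, 0, 0], 0, 1],
  ],
  newtons=15,
)

```text
time: 2.25
tool_pos: [0.4503, -0.3393, 0.2023]
tcp_rot: [0.985, 0.174, -0.0, -0.0]
force: [0.7, 0.2, -0.7]
opening: 0.271
```

Run:
```python
from h import *
a=eyes.camera('wrist');save(a,'c.png')
r=ask('wrist','call_top');print([(p,v.tolist(),px('wrist',v).tolist()) for p,v in r]);s=monitor.state();print(s['tool_pos'],s['opening'])
```

```text
[(0.55, [0.45, -0.3477, 0.0225], [258.4, 203.0])]
[ 0.44939678 -0.34094191  0.20309525] 0.18458068256366345
```

View pics/c.png

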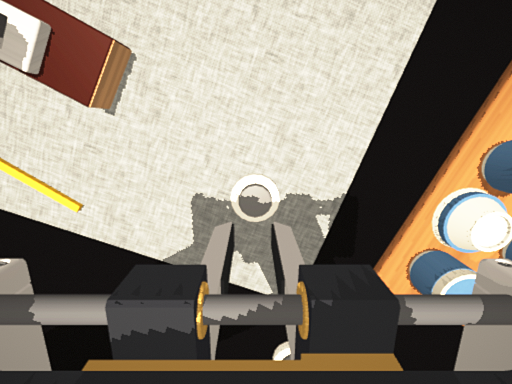

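Run:
```python
from h import *
a=cv2.cvtColor(cv2.imread('pics/c.png'),cv2.COLOR_BGR2RGB);b=eyes.camera('side');
print(px('side',[.45,-.341,.02]))
save(np.hstack([cv2.resize(a[165:235,220:290],(400,400),interpolation=cv2.INTER_CUBIC),cv2.resize(b[245:315,265:335],(400,400),interpolation=cv2.INTER_CUBIC)]),'d.png')
g=cv2.cvtColor(a,cv2.COLOR_RGB2GRAY)[165:235,220:290]
cs,_=cv2.findContours((g>225).astype(np.uint8),0,2);c=max(cs,key=cv2.contourArea);print(cv2.minEnclosingCircle(c))
```

```text
[300.5 279.6]
((34.030372619628906, 17.202167510986328), 38.13119888305664)
```

View pics/d.png

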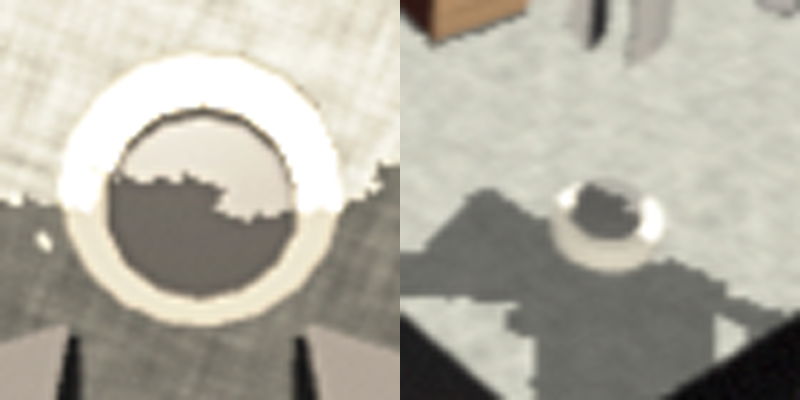

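The crop shows a flat white housing with a grey cap, half in the gripper's shadow, and the cap centre is at wrist pixel (255.3,200.5). It is the call button. The blue cups nearby are different things.

```bash
cat >> h.py <<'E'
def ray(cam,uv,z):
    C=eyes.calibration(cam);T=np.array(C["cam_to_world"]);K=np.array(C["camera_matrix"])
    d=np.linalg.inv(K)@[uv[0],uv[1],1];d=T[:3,:3]@[d[0],-d[1],-d[2]];o=T[:3,3]
    return o+d*(z-o[2])/d[2]
def totool(dw):
    return np.round(R.from_quat(monitor.state()['tcp_rot']).inv().apply(dw)*1000,1)
E
python3 - <<'E'
from h import *
p=ray('wrist',(255.3,200.5),.022);q=ray('wrist',(255,198.3),.012);print(p,q)
s=monitor.state();print(s['tool_pos'],s['opening'],s['force']);print(totool([*((p+q)[:2]/2-s['tool_pos'][:2]),0]))
E
```

```text
[ 0.45099341 -0.34445873  0.022     ] [ 0.45044021 -0.34447831  0.012     ]
[ 0.44916104 -0.34129705  0.20323356] 0.13849275419980864 [-0.20683789  0.25058659 -0.24907682]
[0.4 3.5 0. ]
```

Call:
send_rows(
  series=[
    [[0, 3, 40], 0, 1],
    [[0, 0, 36], 0, 1],
    [[0, 0, 5], 0, 1],
    [[0, 0, 3], 0, 1],
    [[0, 0, 3], 0, 1],
    [[0, 0, 2], 0, 1],
    [[0, 0, 2], 0, 1],
    [[0, 0, 0], 0, 1],
  ],
)

```text
time: 3.2
tool_pos: [0.4512, -0.3441, 0.1135]
tcp_rot: [0.985, 0.173, 0.0, 0.002]
force: [-4.4, -1.4, 6.4]
opening: 0.005
```

Call:
send_rows(
  series=[
    [[0, 0, 1], 0, 1],
    [[0, 0, 1], 0, 1],
    [[0, 0, 0], 0, 1],
    [[0, 0, 0], 0, 1],
  ],
)

```text
time: 3.6
tool_pos: [0.4513, -0.3441, 0.1132]
tcp_rot: [0.985, 0.173, 0.0, 0.001]
force: [-7.4, 3.0, 16.5]
opening: 0.006
```

Call:
send_rows(
  series=[
    [[0, 0, -10], 0, 1],
    [[0, 0, -40], 0, -1],
    [[0, 0, -40], 0.147, -1],
    [[0, 0, -40], 0.147, -1],
    [[0, 0, -40], 0.147, -1],
    [[20, -41, -15], 0, -1],
    [[20, -41, -15], 0, -1],
    [[20, -41, 0], 0, -1],
    [[20, -41, 0], 0, -1],
  ],
)

```text
time: 4.5
tool_pos: [0.5473, -0.1855, 0.3115]
tcp_rot: [0.999, -0.047, 0.002, 0.001]
force: [1.2, -0.6, -0.2]
opening: 0.653
```

Call:
send_rows(
  series=[
    [[20, -41, 0], 0, -1],
    [[20, -41, 0], 0, -1],
    [[21, -41, 0], 0, -1],
    [[0, 0, 38], 0, -1],
    [[0, 0, 38], 0, -1],
    [[0, 0, 0], 0, -1],
  ],
)

```text
time: 5.1
tool_pos: [0.6148, -0.0683, 0.2276]
tcp_rot: [0.999, -0.046, -0.006, -0.002]
force: [-0.1, -0.4, -0.4]
opening: 1.002
```

Run:
```python
from h import *
s=monitor.state();print(s['time'],s['tool_pos'],R.from_quat(s['tcp_rot']).as_matrix()[:,0])
a=eyes.camera('wrist');save(a,'e.png')
np.save('wc.npy',np.array(eyes.calibration('wrist')['cam_to_world']))
for n in('needle_tip','mark_tab','gauge_grip','gauge_base'):
  for f in ['tip_of']:
    r=ask('wrist',n,f);print(n,[(p,v.tolist(),px('wrist',v).tolist()) for p,v in r])
```

```text
5.1 [ 0.61479515 -0.06831091  0.22761429] [ 0.99572353 -0.09170695 -0.01115737]
needle_tip []
mark_tab [(0.62, [0.5352, -0.0511, 0.0788], [240.2, 293.1])]
gauge_grip [(0.65, [0.5358, -0.0533, 0.079], [242.1, 292.7])]
gauge_base [(0.77, [0.5364, -0.0671, 0.0456], [255.6, 273.2])]
```

View pics/e.png

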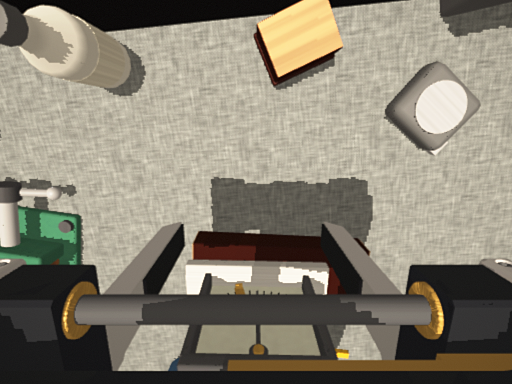

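The view shows the dial between the fingers, with the brass tab near (240,290) and the needle pivot near (258,350). The gripper's bar hides the tips, so I'll shift the tool towards the gauge.

Call:
send_rows(
  series=[
    [[-12, 0, -15], 0, -1],
    [[-12, 0, -10], 0, -1],
    [[0, 0, 0], 0, -1],
    [[0, 0, 0], 0, -1],
  ],
)

```text
time: 5.75
tool_pos: [0.595, -0.0685, 0.2607]
tcp_rot: [0.999, -0.047, 0.002, 0.0]
force: [0.4, -0.2, 0.5]
opening: 1.002
```

Run:
```python
from h import *
s=monitor.state();print(s['time'],s['tool_pos'],R.from_quat(s['tcp_rot']).as_matrix()[:,0])
a=eyes.camera('wrist');save(a,'f.png')
np.save('wc.npy',np.array(eyes.calibration('wrist')['cam_to_world']))
for n in('needle_tip','mark_tab','gauge_base','gauge'):
  r=ask('wrist',n);print(n,[(p,v.tolist(),px('wrist',v).tolist()) for p,v in r])
save(cv2.resize(a[200:340,160:360],(800,560),interpolation=cv2.INTER_CUBIC),'f2.png')
```

```text
5.75 [ 0.59498469 -0.06849046  0.26067882] [ 0.99560048 -0.09360431  0.00423291]
needle_tip [(0.78, [0.5243, -0.0638, 0.0684], [254.0, 262.0])]
mark_tab [(0.46, [0.525, -0.0501, 0.0683], [241.3, 262.3])]
gauge_base [(0.78, [0.5247, -0.0613, 0.0372], [251.8, 248.8])]
gauge [(0.75, [0.5221, -0.0619, 0.0284], [252.5, 247.5]), (0.26, [0.7571, 0.0636, -0.0007], [119.7, 51.6])]
```

View pics/f2.png

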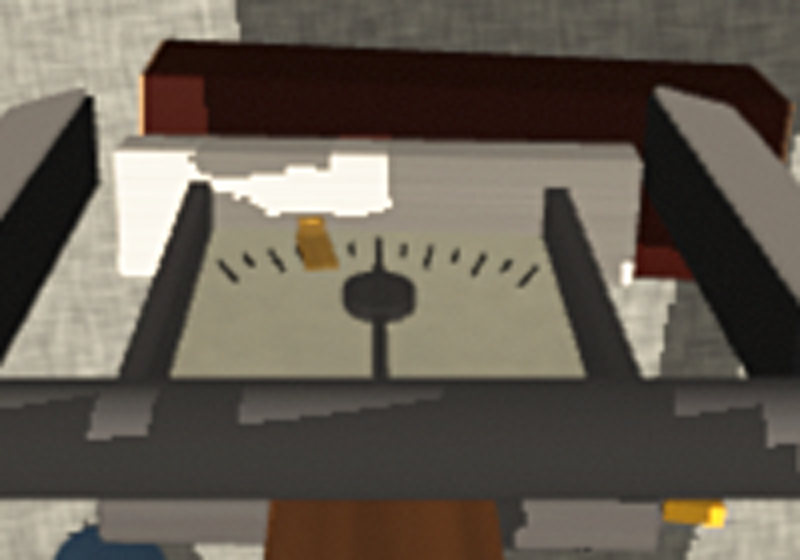

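The crop shows the brass tab at about (316,245), which is on the +y side, and the needle at 0 with its tip at (378,238). Counting ticks puts the mark at about +12 to 13°. I'll segment it for a better value.

Run:
```python
from h import *
from scipy.optimize import least_squares
a=cv2.imread('pics/f.png');hsv=cv2.cvtColor(a,cv2.COLOR_BGR2HSV)
m=((hsv[...,0]>10)&(hsv[...,0]<30)&(hsv[...,1]>140)&(hsv[...,2]>90)).astype(np.uint8);m[:250]=0;m[275:]=0;m[:,:225]=0;m[:,250:]=0
M=cv2.moments(m,True);tab=np.array([M['m10']/M['m00'],M['m01']/M['m00']]);print('tab',tab,m.sum(),cv2.boundingRect(m))
e=ray('wrist',(160+379/4,200+143/4),.050);print('base front edge',e)
yaw=-.104;x=np.array([np.cos(yaw),np.sin(yaw),0]);y=np.array([-x[1],x[0],0])
g=e-20e-3*x;g[2]=.036;print('gauge centre',g)
# fit tick pixels: ticks every 5deg, plane offset d & radius r, lateral offset
tk={5:403,10:428,15:453,20:480,25:505,30:528,-5:351,-20:275,-25:248,-30:228}
# +crop right = -y
for d in (0,.004,.008,.012):
  P=lambda an,r,o:px('wrist',g+d*x+(o+r*np.sin(an))*y+np.array([0,0,.108-r*np.cos(an)]))
  for an in np.radians([0,10,12,13,14,15]): print(round(np.degrees(an)),P(an,.074,0),end=' ')
  print()
```

```text
tab [238.39325843 260.61797753] 89 (234, 254, 10, 13)
base front edge [ 0.54626246 -0.0666024   0.05      ]
gauge centre [ 0.52637053 -0.06452615  0.036     ]
0 [254.7 260.6] 10 [242.6 261. ] 12 [240.2 261.3] 13 [239.  261.4] 14 [237.8 261.5] 15 [236.6 261.6] 
0 [254.7 257.2] 10 [242.6 257.6] 12 [240.2 257.8] 13 [239.  257.9] 14 [237.8 258.1] 15 [236.6 258.2] 
0 [254.8 253.8] 10 [242.6 254.2] 12 [240.2 254.4] 13 [239.  254.5] 14 [237.7 254.6] 15 [236.5 254.7] 
0 [254.8 250.3] 10 [242.6 250.7] 12 [240.2 250.9] 13 [238.9 251. ] 14 [237.7 251.1] 15 [236.5 251.2]
```

Call:
send_rows(
  series=[
    [[0, 0, -40], 0, -1],
    [[0, 0, -35], 0, -1],
    [[-35, 1, 0], 0, -1],
    [[-34, 1, 0], 0, -1],
    [[0, 0, 0], -0.142, -1],
    [[0, 0, 0], -0.142, -1],
    [[0, 0, 0], -0.142, -1],
    [[0, 0, 0], -0.142, -1],
    [[0, 0, 0], -0.142, -1],
    [[0, 0, 0], -0.142, -1],
  ],
)

```text
time: 7.0
tool_pos: [0.5252, -0.0636, 0.3332]
tcp_rot: [0.928, 0.373, -0.0, -0.0]
force: [-0.9, -0.4, 0.7]
opening: 1.001
```

Call:
send_rows(
  series=[
    [[0, 0, 0], -0.142, -1],
    [[0, 0, 0], -0.142, -1],
    [[0, 0, 0], -0.142, -1],
    [[0, 0, 0], -0.142, -1],
    [[0, 0, 0], -0.142, -1],
    [[0, 0, 0], 0, -1],
    [[0, 0, 0], 0, -1],
  ],
)

```text
time: 7.7
tool_pos: [0.5252, -0.0636, 0.3333]
tcp_rot: [0.743, 0.669, -0.0, -0.0]
force: [0.4, 0.2, 0.6]
opening: 1.001
```

Run:
```python
from h import *
s=monitor.state();r=R.from_quat(s['tcp_rot']).as_matrix();print(s['time'],s['tool_pos'],np.arctan2(r[1,0],r[0,0]),s['qpos'])
a=eyes.camera('wrist');save(a,'g.png')
for n in ['gauge_grip','ridge']:print(n,ask('wrist',n))
print(totool(np.array([.526,-.0643,.265])-s['tool_pos']))
```

```text
7.7 [ 0.52522107 -0.06355548  0.33331337] 1.4658909417316737 [-2.84104718e-01  8.56635561e-02  1.61515769e+00  4.44158303e-05
  1.44130309e+00 -1.79205116e-01]
gauge_grip [(0.95, array([ 0.5227, -0.0621,  0.1872]))]
ridge []
[-0.7  0.9 68.3]
```

View pics/g.png

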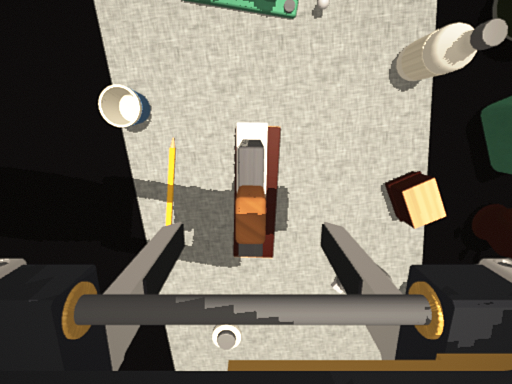

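The grip is centred between the open fingers, at (251,215), and its sides line up with the image columns. Descending and gripping next.

Call:
send_rows(
  series=[
    [[-1, 1, 34], 0, -1],
    [[0, 0, 24], 0, -1],
    [[0, 0, 10], 0, -1],
    [[0, 0, 0], 0, 1],
    [[0, 0, 0], 0, 1],
    [[0, 0, 0], 0, 1],
    [[0, 0, 0], 0, 1],
    [[0, 0, 0], 0, 1],
    [[0, 0, 0], 0, 1],
    [[0, 0, 0], 0, 1],
  ],
  newtons=20,
)

```text
time: 8.85
tool_pos: [0.5261, -0.0647, 0.2659]
tcp_rot: [0.742, 0.67, 0.0, 0.0]
force: [0.2, -0.1, 0.4]
opening: 0.44
```

Call:
send_rows(
  series=[
    [[0, 0, 0], 0, 1],
    [[0, 0, 0], 0, 1],
    [[0, 0, 0], 0, 1],
  ],
)

```text
time: 9.15
tool_pos: [0.5257, -0.0646, 0.2655]
tcp_rot: [0.742, 0.67, -0.0, -0.0]
force: [-0.2, 0.8, 0.5]
opening: 0.255
```

Call:
send_rows(
  series=[
    [[0, 0, -10], 0, 1],
    [[0, 0, -20], 0, 1],
    [[0, 0, -30], 0, 1],
    [[0, 0, -30], 0, 1],
    [[20, 0, -20], 0, 1],
    [[30, 0, 0], 0, 1],
    [[30, 0, 0], 0, 1],
    [[25, 0, 0], 0, 1],
    [[15, 0, 0], 0.08, 1],
    [[5, 0, 0], 0.08, 1],
  ],
)

```text
time: 10.15
tool_pos: [0.5387, 0.0615, 0.375]
tcp_rot: [0.794, 0.608, -0.0, -0.001]
force: [-0.5, 0.4, -3.7]
opening: 0.253
```

Call:
send_rows(
  series=[
    [[0, 0, 0], 0, 1],
    [[0, 0, 0], 0, 1],
    [[0, 0, 0], 0, 1],
  ],
)

```text
time: 10.45
tool_pos: [0.539, 0.0591, 0.3754]
tcp_rot: [0.793, 0.609, -0.0, -0.0]
force: [-0.8, 0.4, -4.4]
opening: 0.256
```

Run:
```python
from h import *
s=monitor.state();r=R.from_quat(s['tcp_rot']).as_matrix();print(s['time'],s['tool_pos'],np.arctan2(r[1,0],r[0,0]),s['force'],s['wrist_torque'],s['opening'])
a=eyes.camera('wrist');save(a,'i.png')
for k in range(3):
  print(ask('wrist','ridge'),ask('wrist','leg'),ask('wrist','gauge_grip'),ask('wrist','gauge_base'));a=eyes.camera('wrist')
```

```text
10.45 [0.53903486 0.05913494 0.37540893] 1.3092519144356631 [-0.78577378  0.35196361 -4.4379955 ] [-0.01290986 -0.06079013  0.00665325] 0.25646107837135407
[(0.86, array([0.5405, 0.2091, 0.1154]))] [(0.83, array([0.5438, 0.1992, 0.0057])), (0.38, array([0.3719, 0.0459, 0.0029]))] [(0.76, array([0.5382, 0.0578, 0.2961]))] []
[(0.78, array([0.5448, 0.2051, 0.1175]))] [(0.66, array([0.5436, 0.202 , 0.0036]))] [(0.58, array([0.5379, 0.0624, 0.2966]))] []
[(0.86, array([0.5463, 0.2095, 0.1142]))] [(0.58, array([0.5397, 0.2032, 0.0037]))] [(0.77, array([0.5358, 0.0612, 0.2999]))] []
```

View pics/i.png

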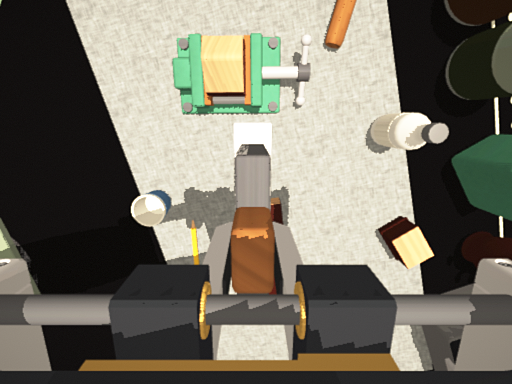

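The vice is nearly squared up with the view; its plate corners are at (181,113) and (280,111). The leg top runs over rows 36–93 and columns 202–244. I'll refine the leg's yaw and centre from its edges.

Run:
```python
from h import *
a=cv2.imread('pics/i.png')
big=cv2.resize(a[25:125,165:290],(800,640),interpolation=cv2.INTER_CUBIC);cv2.imwrite('pics/i2.png',big)
g=cv2.cvtColor(a,cv2.COLOR_BGR2GRAY)
for l in cv2.createLineSegmentDetector().detect(g[20:125,165:290])[0][:,0]:
    d=l[2:]-l[:2]
    if np.hypot(*d)>18:
        p,q=l[:2]+[165,20],l[2:]+[165,20]
        print(np.round(p,1),np.round(q,1),round(((np.degrees(np.arctan2(d[1],d[0]))+45)%90)-45,2))
```

```text
[205.6  91.9] [243.1  91.7] -0.28
[242.7  89.4] [241.8  34.4] -0.98
[244.4  96.2] [210.6  96. ] 0.3
[278.1 113.3] [246.9 113.7] -0.78
[261.9  77.7] [288.2  77.1] -1.41
[244.8  39.4] [245.7  94.4] -0.92
[241.9 106.8] [215.6 107.4] -1.2
[214.3 102.1] [250.6 102.9] 1.35
[259.9 101.9] [260.6  73.2] 1.34
[173.6  87.1] [170.8  59.2] -5.79
[262.7  86.9] [261.9 105.7] 2.49
[215.6 111. ] [243.1 111.3] 0.6
[202.   65.6] [204.9  88.1] -7.46
[201.6  34.3] [200.5  59.4] 2.54
[288.1  66.2] [264.4  65.9] 0.77
[280.3  38.1] [280.1  64.4] 0.34
[188.9  40.6] [192.   81.9] -4.35
[280.2  88.1] [279.  110.7] 3.09
[189.5  83.2] [188.   58.1] -3.56
[250.9  34.4] [252.   98.1] -0.97
[249.  100.6] [248.8  36.9] -0.18
[202.7 101.9] [200.3  71.9] -4.6
[262.5  36.9] [262.4  64.4] 0.09
[268.1 122.1] [235.6 122. ] 0.12
[259.9  68.1] [260.   34.4] 0.13
[173.9  60.7] [175.7  83.1] -4.77
[206.   65.5] [217.1  89.3] -25.1
```

View pics/i2.png

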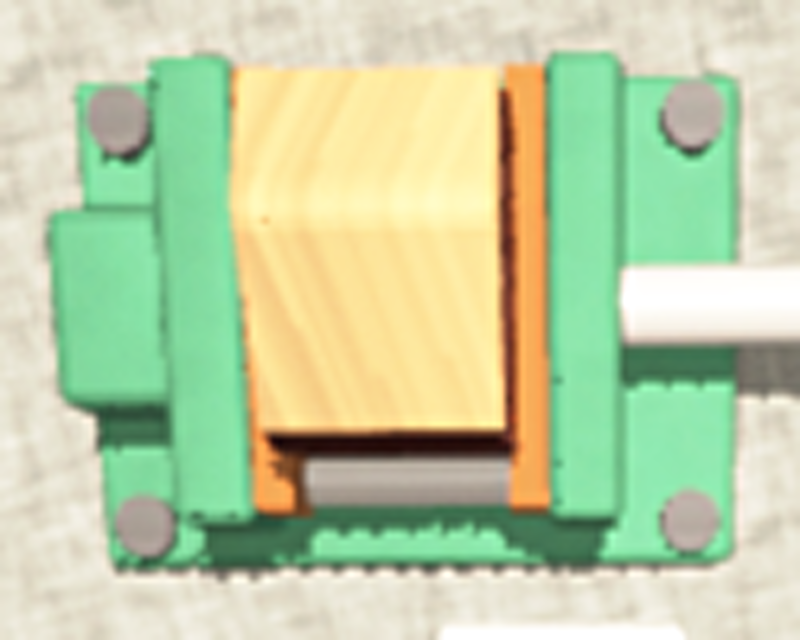

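Run:
```python
from h import *
f=ray('wrist',(222,35.6),.0992);n=ray('wrist',(224,92.2),.0992);l=ray('wrist',(201.7,58),.1145);r=ray('wrist',(242.7,58),.1145)
print('edges',f,n,np.linalg.norm(f-n),'mid',(f+n)/2);print(l,r,np.linalg.norm(l-r),'ridge mid',(l+r)/2)
for row in(55,57,59,61):print(row,ray('wrist',(222,row),.115)[:2])
s=monitor.state();R_=R.from_quat(s['tcp_rot']);print(s['tool_pos'],s['time'])
for t in([.5436,.2085,.375],(l+r)/2):print(totool(np.array([t[0],t[1],.375])-s['tool_pos']))
# base end white near edge: tilt/centre check
```

```text
edges [0.55027307 0.2324587  0.0992    ] [0.53507031 0.17320904 0.0992    ] 0.061168995385987045 mid [0.54267169 0.20283387 0.0992    ]
[0.52223759 0.212517   0.1145    ] [0.5665773  0.20061771 0.1145    ] 0.045908639937173985 ridge mid [0.54440744 0.20656736 0.1145    ]
55 [0.54508694 0.20944943]
57 [0.54450307 0.20749676]
59 [0.54391721 0.20553744]
61 [0.54332935 0.20357145]
[0.53917026 0.05963901 0.37564997] 11.25
[144.9 -34.3   0.6]
[143.3 -33.    0.6]
```

Call:
send_rows(
  series=[
    [[15, -4, 0], 0, 1],
    [[32, -7, 0], 0, 1],
    [[36, -8, 0], 0, 1],
    [[36, -8, 0], 0, 1],
    [[20, -4, 0], 0, 1],
    [[8, -2, 0], 0, 1],
    [[0, 0, 10], 0, 1],
    [[0, 0, 10], 0, 1],
    [[0, 0, 5], 0, 1],
    [[0, 0, 0], 0, 1],
  ],
  newtons=12,
)

```text
time: 12.25
tool_pos: [0.5447, 0.2089, 0.3486]
tcp_rot: [0.794, 0.608, -0.002, -0.001]
force: [0.2, -0.3, -4.2]
opening: 0.254
```

Call:
send_rows(
  series=[
    [[0, 0, 2], 0, 1],
    [[0, 0, 1], 0, 1],
    [[0, 0, 1], 0, 1],
    [[0, 0, 0], 0, 1],
  ],
)

```text
time: 12.65
tool_pos: [0.5454, 0.21, 0.3468]
tcp_rot: [0.793, 0.609, 0.0, 0.0]
force: [-0.6, -1.6, -5.1]
opening: 0.253
```

Run:
```python
from h import *
s=monitor.state();print(s['time'],s['tool_pos'],s['force'],s['wrist_torque'])
print(totool(np.array([.5446,.2098,.3445])-s['tool_pos']))
```

```text
12.65 [0.54543885 0.21003896 0.34681622] [-0.58090172 -1.56380411 -5.06775182] [-0.04175362 -0.09737688  0.00212513]
[-0.4 -0.7  2.3]
```

Call:
send_rows(
  series=[
    [[0, 0, 1], 0, 1],
    [[0, 0, 1], 0, 1],
    [[0, 0, 1], 0, 1],
    [[0, 0, 0], 0, 1],
    [[0, 0, 0], 0, 1],
  ],
)

```text
time: 13.15
tool_pos: [0.5454, 0.2102, 0.3446]
tcp_rot: [0.793, 0.609, 0.0, 0.0]
force: [-0.7, -0.3, 1.2]
opening: 0.256
```

Call:
send_rows(
  series=[
    [[0, 0, 1], 0, 1],
    [[0, 0, 0], 0, 1],
    [[0, 0, 0], 0, 1],
  ],
)

```text
time: 13.45
tool_pos: [0.5456, 0.2104, 0.3446]
tcp_rot: [0.793, 0.609, 0.001, 0.0]
force: [-1.8, -0.4, 4.9]
opening: 0.257
```

Contact came at the predicted height. I'll check that the base is centred before rocking.

Run:
```python
from h import *
a=eyes.camera('side');t=eyes.camera('top');print(px('side',[.545,.208,.2]),px('top',[.545,.208,.2]))
u=px('side',[.545,.208,.17]).astype(int);v=px('top',[.545,.208,.13]).astype(int)
save(np.hstack([cv2.resize(a[u[1]-45:u[1]+55,u[0]-50:u[0]+50],(400,400),interpolation=cv2.INTER_CUBIC),cv2.resize(t[v[1]-50:v[1]+50,v[0]-50:v[0]+50],(400,400),interpolation=cv2.INTER_CUBIC)]),'j.png')
print(u,v)
for c in('side','top'):print(c,ask(c,'gauge_base'),ask(c,'gauge_grip'),ask(c,'ridge'))
```

```text
[212.2 143.8] [152.  186.4]
[212 152] [156 188]
side [(0.71, array([ 0.7489, -0.119 ,  0.0013])), (0.61, array([0.5493, 0.2107, 0.1157]))] [(0.88, array([0.5445, 0.2103, 0.2626]))] [(0.78, array([0.5439, 0.207 , 0.1142])), (0.35, array([ 0.543 ,  0.2066, -0.0006]))]
top [(0.62, array([0.5435, 0.2098, 0.1124]))] [(0.57, array([0.5463, 0.2095, 0.2631]))] [(0.44, array([0.5427, 0.2111, 0.1149]))]
```

View pics/j.png

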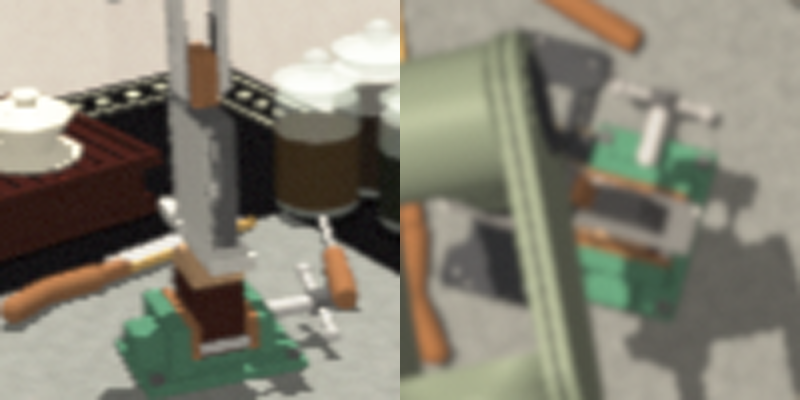

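The side view (left) shows the gauge upright on the leg. Base and ridge estimates agree within about 2 mm. Now I'll rock it towards +y along the arc.

Call:
send_rows(
  series=[
    [[2, 0, 0], 0, 1],
    [[2.5, 0, 0.1], 0, 1],
    [[2.5, 0, 0.2], 0, 1],
    [[2.3, 0, 0.2], 0, 1],
    [[2.3, 0, 0.2], 0, 1],
    [[2.3, 0, 0.2], 0, 1],
    [[0, 0, 0], 0, 1],
  ],
)

```text
time: 14.55
tool_pos: [0.5492, 0.2243, 0.3433]
tcp_rot: [0.793, 0.609, 0.001, 0.0]
force: [-1.4, 0.5, 5.0]
opening: 0.253
```

Run:
```python
from h import *
s=monitor.state();print(s['time'],s['tool_pos'],s['force'],s['wrist_torque'],totool(s['tool_pos']-np.array([.5455,.2103,.3446])))
eyes.camera('wrist');eyes.camera('side')
for c in ('side','wrist'):print(ask(c,'gauge_base',n=1),ask(c,'gauge_grip',n=1))
```

```text
14.55 [0.54921965 0.22426938 0.34334129] [-1.36155726  0.52102723  4.95387236] [ 0.00423972  0.65452098 -0.04334025] [14.5 -0.   1.3]
[(0.72, array([0.55  , 0.2108, 0.1116]))] [(0.65, array([0.5466, 0.224 , 0.2647]))]
[] [(0.83, array([0.5466, 0.2262, 0.2687]))]
```

Call:
send_rows(
  series=[
    [[2.3, 0, 0.3], 0, 1],
    [[2.3, 0, 0.3], 0, 1],
    [[2.3, 0, 0.3], 0, 1],
    [[2.3, 0, 0.4], 0, 1],
    [[2.3, 0, 0.4], 0, 1],
    [[2.3, 0, 0.4], 0, 1],
    [[2.3, 0, 0.4], 0, 1],
    [[2.3, 0, 0.5], 0, 1],
    [[2, 0, 0.4], 0, 1],
    [[0, 0, 0], 0, 1],
  ],
)

```text
time: 15.85
tool_pos: [0.5546, 0.244, 0.3393]
tcp_rot: [0.793, 0.609, 0.001, -0.0]
force: [-2.5, 1.4, 4.5]
opening: 0.255
```

Call:
send_rows(
  series=[
    [[0, 0, 0], 0, 1],
    [[0, 0, 0], 0, 1],
    [[0, 0, 0], 0, 1],
  ],
)

```text
time: 16.15
tool_pos: [0.5546, 0.2439, 0.3393]
tcp_rot: [0.793, 0.609, 0.001, -0.0]
force: [-1.6, 1.4, 5.1]
opening: 0.256
```

Run:
```python
from h import *
s=monitor.state();print(s['time'],s['tool_pos'],s['force'],s['wrist_torque'],totool(s['tool_pos']-np.array([.5455,.2103,.3446])))
a=eyes.camera('wrist');b=eyes.camera('side');t=eyes.camera('top')
for c in ('side','top','wrist'):print(c,ask(c,'gauge_base',n=1),ask(c,'gauge_grip',n=1),ask(c,'needle_tip',n=1),ask(c,'mark_tab',n=1))
u=np.array([212,152])
save(np.hstack([cv2.resize(a[120:270,180:330],(400,400),interpolation=cv2.INTER_CUBIC),cv2.resize(b[u[1]-45:u[1]+55,u[0]-50:u[0]+50],(400,400),interpolation=cv2.INTER_CUBIC)]),'k.png');save(a,'kw.png')
```

```text
16.15 [0.55455859 0.24392191 0.33929253] [-1.58678329  1.44278768  5.05726742] [ 0.17354665  0.51906793 -0.06177746] [34.8  0.   5.4]
side [(0.74, array([0.5488, 0.2118, 0.114 ]))] [(0.67, array([0.5554, 0.2409, 0.2621]))] [] []
top [(0.64, array([0.5434, 0.2113, 0.1128]))] [(0.87, array([0.554 , 0.2441, 0.2619]))] [] [(0.74, array([ 0.5315, -0.0903, -0.0025]))]
wrist [(0.25, array([ 7.543e-01, -1.211e-01, -4.000e-04]))] [(0.6, array([0.5502, 0.2474, 0.2643]))] [] []
```

View pics/k.png

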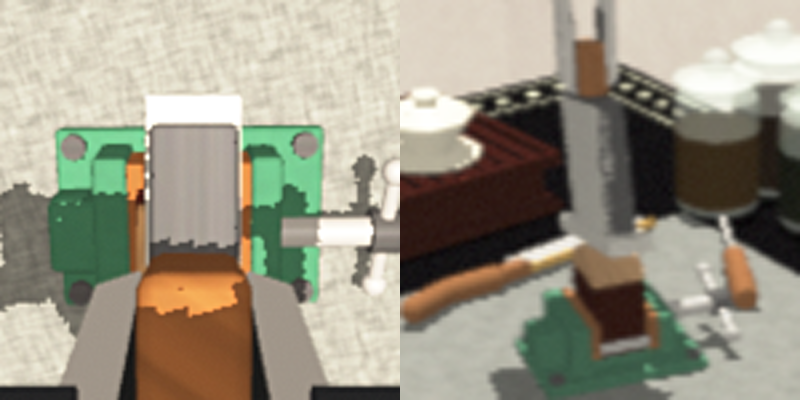

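Run:
```python
from h import *
from scipy.optimize import brentq
C=eyes.calibration('wrist');T=np.array(C['cam_to_world']);s=monitor.state();q=R.from_quat(s['tcp_rot'])
K=np.array(C['camera_matrix']);tool=q.inv().apply(T[:3,3]-s['tool_pos']);Rc=q.inv().as_matrix()@T[:3,:3]
def row(gy,gz,a,slip=0):  # tool frame: x=leg y(u), z down
    up=np.array([np.sin(a),0,-np.cos(a)]);y=np.array([np.cos(a),0,np.sin(a)])
    p=np.array([0,0,.078-slip])+y*gy+up*(gz-.151)
    c=Rc.T@(p-tool);uv=K@[c[0],-c[1],-c[2]];return uv[1]/uv[2]
def edge(fn,c0,c1,r0,r1,n=3):
    g=cv2.cvtColor(cv2.imread('pics/'+fn),cv2.COLOR_BGR2GRAY).astype(float)[r0:r1,c0:c1].mean(1)
    d=np.diff(g);return [(r0+i+1,round(d[i])) for i in np.argsort(-abs(d))[:n]]
print('level base end, pred',row(.075,.014,0),row(.054,.128,0),edge('i.png',242,262,112,160,6))
print('now edges',edge('kw.png',242,264,145,185,6))
for sl in(0,.0012):
  for a in(.2,.215,.23,.245,.26):print(sl,a,row(.075,.014,a,sl),row(.054,.128,a,sl))
print(s['time'])
```

```text
level base end, pred 121.14555282996587 154.79939020526407 [(np.int64(144), -132), (np.int64(114), 78), (np.int64(145), -50), (np.int64(156), 37), (np.int64(115), 30), (np.int64(146), 19)]
now edges [(np.int64(166), -66), (np.int64(167), -60), (np.int64(168), 33), (np.int64(156), 25), (np.int64(155), 21), (np.int64(169), 8)]
0 0.2 148.3276868972054 161.25193331007011
0 0.215 150.33312448362477 161.8317235371061
0 0.23 152.33485633669005 162.423563403781
0 0.245 154.33306161297782 163.02721116665145
0 0.26 156.32791890255595 163.64242931140583
0.0012 0.2 148.4325332020882 161.49575194983925
0.0012 0.215 150.4451337060323 162.07797155669422
0.0012 0.23 152.45396843596635 162.67229783110804
0.0012 0.245 154.45922010643216 163.2784872852162
0.0012 0.26 156.46107079736174 163.8963007307441
16.9
```

Run:
```python
import cv2,numpy as np
for fn,c,r in(('i.png',(240,266),(116,130)),('i.png',(243,262),(140,160)),('kw.png',(240,266),(149,172)),('e.png',(200,300),(258,270))):
    im=cv2.imread('pics/'+fn).astype(float)[r[0]:r[1],c[0]:c[1]]
    print(fn,[(r[0]+i,*np.round(v).astype(int).tolist()) for i,v in enumerate(im.mean(1))])
lsd=cv2.createLineSegmentDetector()
for fn in('i.png','kw.png'):
    g=cv2.imread('pics/'+fn,0)[100:180,215:290]
    for l in lsd.detect(g)[0][:,0]:
        if abs(l[0]-l[2])>20 and abs(l[1]-l[3])<2:print(fn,np.round(l+[215,100,215,100],1))
```

```text
i.png [(116, 208, 226, 231), (117, 210, 228, 232), (118, 214, 230, 234), (119, 214, 230, 234), (120, 212, 228, 232), (121, 211, 228, 232), (122, 230, 241, 246), (123, 254, 255, 255), (124, 255, 255, 255), (125, 255, 255, 255), (126, 255, 255, 255), (127, 255, 255, 255), (128, 255, 255, 255), (129, 255, 255, 255)]
i.png [(140, 255, 255, 255), (141, 255, 255, 255), (142, 255, 255, 255), (143, 255, 255, 255), (144, 106, 120, 130), (145, 65, 70, 74), (146, 80, 87, 92), (147, 81, 87, 92), (148, 84, 89, 95), (149, 86, 92, 98), (150, 86, 92, 97), (151, 87, 94, 98), (152, 88, 95, 100), (153, 87, 95, 100), (154, 86, 91, 98), (155, 102, 108, 115), (156, 136, 145, 154), (157, 148, 157, 167), (158, 155, 165, 176), (159, 155, 165, 175)]
kw.png [(149, 195, 214, 220), (150, 200, 218, 224), (151, 203, 222, 227), (152, 204, 222, 227), (153, 202, 220, 225), (154, 193, 212, 219), (155, 214, 230, 236), (156, 255, 255, 255), (157, 255, 255, 255), (158, 255, 255, 255), (159, 255, 255, 255), (160, 255, 255, 255), (161, 255, 255, 255), (162, 255, 255, 255), (163, 255, 255, 255), (164, 255, 255, 255), (165, 255, 255, 255), (166, 169, 187, 200), (167, 120, 127, 136), (168, 151, 160, 170), (169, 159, 168, 178), (170, 158, 168, 178), (171, 158, 167, 177)]
e.png [(258, 14, 20, 57), (259, 21, 27, 59), (260, 53, 61, 79), (261, 94, 106, 115), (262, 115, 128, 135), (263, 115, 128, 136), (264, 118, 131, 140), (265, 139, 155, 165), (266, 176, 190, 198), (267, 196, 209, 215), (268, 205, 216, 222), (269, 208, 219, 224)]
i.png [241.9 143.4 261.9 143.4]
i.png [278.1 113.3 246.9 113.7]
i.png [241.9 106.8 215.6 107.4]
i.png [215.6 102.4 251.9 103.4]
i.png [266.9 154.9 238.1 155.9]
i.png [215.6 111.1 243.1 111.3]
i.png [268.1 122.2 235.6 122. ]
kw.png [238.1 165.7 268.1 165.6]
kw.png [269.4 155.  234.4 155.1]
```

Call:
send_rows(
  series=[
    [[-0.6, 0, -0.1], 0, 1],
    [[-0.6, 0, -0.1], 0, 1],
    [[0, 0, 0], 0, 1],
    [[0, 0, 0], 0, 1],
    [[0, 0, 0], 0, 1],
    [[0, 0, 0], 0, 1],
    [[0, 0, 0], 0, 1],
    [[0, 0, 0], 0, 1],
    [[0, 0, 0], 0, 1],
    [[0, 0, 0], 0, 1],
  ],
  newtons=20,
)

```text
time: 17.9
tool_pos: [0.5543, 0.2432, 0.3394]
tcp_rot: [0.793, 0.609, 0.002, -0.001]
force: [-0.7, 3.6, 4.9]
opening: 0.254
```

Call:
send_rows(
  series=[
    [[0, 0, 0], 0, 1],
    [[0, 0, 0], 0, 1],
    [[0, 0, 0], 0, 1],
    [[0, 0, 0], 0, 1],
    [[0, 0, 0], 0, 1],
    [[0, 0, 0], 0, 1],
  ],
)

```text
time: 18.5
tool_pos: [0.5543, 0.2432, 0.3394]
tcp_rot: [0.793, 0.609, 0.002, -0.001]
force: [-0.8, 3.6, 5.8]
opening: 0.252
```

Run:
```python
from h import *
s=monitor.state();print(s['time'],s['tool_pos'],s['force'],totool(s['tool_pos']-np.array([.5455,.2103,.3446])))
a=eyes.camera('wrist');save(a,'l.png');g=cv2.cvtColor(a,cv2.COLOR_RGB2GRAY)[100:180,215:290]
for l in cv2.createLineSegmentDetector().detect(g)[0][:,0]:
    if abs(l[0]-l[2])>20 and abs(l[1]-l[3])<2:print(np.round(l+[215,100,215,100],1))
eyes.camera('top');eyes.camera('side')
for c in('top','side'):print(ask(c,'gauge_base',n=1),ask(c,'gauge_grip',n=1))
```

```text
18.5 [0.55433896 0.24323885 0.33941643] [-0.77574927  3.59423896  5.83160601] [34.1  0.   5.3]
[236.9 165.4 269.4 165.4]
[270.6 154.8 236.9 154.6]
[265.6 168.1 239.4 168.1]
[(0.91, array([0.5405, 0.2112, 0.1121]))] [(0.67, array([0.5436, 0.2093, 0.1119]))]
[(0.96, array([0.5486, 0.2105, 0.1143]))] [(0.64, array([0.5543, 0.2414, 0.2587]))]
```

Run:
```python
from h import *
s=monitor.state();print(s['time'],s['tool_pos'],np.abs(s['qd']).max());print(bot.sign_off())
```

```text
18.85 [0.55433937 0.24326075 0.33943837] 0.0016975863410765863
the job is handed in; nothing more can be done
None
```

I pressed the call button and handed the job in at 18.85 s, with the gauge held tilted and still on the ridge. I could not read the pointer against the mark at the end, because the dial faced away from the cameras once the gauge was held.

- **Button:** I chose the leftmost of the three look-alikes. It bottomed out at about 16 N and I released it. I did not check by camera that it sprang back up.
- **Mark:** the tab was measured before the grasp at about +0.23 rad (13.2°) from the dial ticks and a colour segmentation. The network's points gave 10.7°, but they are much coarser.
- **Rocking:** I gripped the gauge by its wooden block, set it on the ridge, and rocked it towards +y by letting it pivot in the fingers.
- **Final tilt:** this is inferred, and the two estimates disagree slightly. Tool travel gives about 0.228 rad and the wrist image of the base end about 0.239 rad. Both are within about 0.6° of the mark.
- **Grip and base:** the tool came down about 1 mm more than the geometry predicts, so the grip or base may have slipped slightly. The base middle is within a few mm of the ridge by the network estimates.
- **At hand-in:** the joints were still (under 0.002 rad/s), the grip was 20 N, and the gauge was resting on the ridge under a light downward push. I saw nothing else moved, but did no final check of the other things.

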